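# Refit the hand nut of a spice mill

## Task

Put the loose ring-shaped hand nut back on the upright threaded stud of the spice mill and screw it down clockwise until you feel the sprung cap under it start to push back, then give it about an eighth of a turn more and let go. Do not force or overtighten it, and leave the other things on the counter where they are.

Things in the scene. Friction and masses are not known exactly. Their poses are not given: they have to be found in the camera images.
- nut_mid (a point): Centre (half-way up, on the axis) of the loose steel hand nut, lying flat: a round ring 44 mm wide, 30 mm high, 180 g, open bore 23 mm wide with six short thread pins inside. z is its axis. It is the taller of the two steel rings. Fits the stud with about 1 mm play all round.
- stud_tip (a point): Top of the mill's upright steel stud, on its axis: 13 mm thick core with a 9 mm tall pointed end and a coarse right-hand triple thread, 21 mm over its ridges, that begins 20 mm below this tip. A full turn clockwise (from above) lowers the nut 24 mm. Resting on the thread, the nut has its middle 15 to 23 mm below the tip and catches as it is turned (if it snags, back off and let it settle level); the cap is 0.3 to 1.1 turns on.
- mill: Square wooden box mill, 130 by 130 mm, fixed to the counter; origin at the centre of its underside. Its steel deck is 88 mm above the counter; the stud rises from the deck's centre to 160 mm. A round aluminium cap, 60 mm wide, sits around the stud's foot, its top 45 to 56 mm below the stud's tip. It is sprung, 3 N per mm, 9 mm travel; a nut set to 6 to 20 N on it is right, over 26 N is overtightened. Turning takes some 0.02 N m per N on it.
- collar: Bystander: plain round steel collar, 44 mm across and 18 mm high, smooth bore, no pins; origin at the centre of its underside.
- weight: Bystander: brass balance weight with a knob, 42 mm wide, 44 mm high.
- crank: Bystander: the mill's crank arm, 150 mm long and 40 mm high, lying on the counter.
- jar_a: Bystander: glass jar 90 mm wide, 120 mm high.
- jar_b: Bystander: glass jar 84 mm wide, 110 mm high.
- scoop: Bystander: long spoon with a wooden handle, lying flat.
- tin: Bystander: tin 76 mm wide, 100 mm high.
There are look-alikes about, which are no part of the job. What is shaped like the part that bears nut_mid but black or pink is not meant.

How it is judged:
By the outcome, as a careful person would: the job done as asked, in the order asked, and still so for the second after the job is handed in, with the robot touching nothing.
It also fails if it takes over 72 s, if anything falls off the work surface, if the arm or the gripper's body presses on something with over 40 N, if the wrist force passes 120 N, or if a joint passes its speed limit or range.

## Robot

A 6-joint arm with a two-finger parallel gripper is mounted at the origin on the work surface. World frame = base frame: x ahead of the robot, y to its left, z up, the work surface at z = 0. Lengths are in mm, angles in rad, forces in N, time in s.
With the tool pointing down it reaches from about 350 to 975 mm from the base axis. Payload 7.1 kg.
Tool frame: the origin (TCP) lies at the very end of the fingers, on their centre line; the grasp point (between the pads) lies 19 mm behind it (r.pinch_z is the distance from the TCP to the grasp point, in mm); z points along the fingers, x is the direction in which the jaws open and shut, and the axes are right-handed (so a half turn about z gives the same grasp; the last joint's range is limited). The gripper opens to 88 mm and grips with 3 to 60 N. Pads are 20 mm wide; open, the fingers measure 115 mm over their backs; the gripper's body (75 mm by 178 mm) begins 61 mm behind the grasp point.
Start: joints at [-1.137, 0.423, 1.63, -0, 1.089, -0.019], TCP at [273.442, -561.991, 222.675] pointing down, gripper open.
Joint ranges: [-3, 3], [-0.9, 2.11], [0.09, 2.58], [-1.31, 4.45], [0.11, 2.69], [-2.54, 2.54]. Speed limits (rad/s): [2.39, 2.39, 3.01, 3.14, 3.14, 3.14].

## Interface

Orientations are given as a unit quaternion [x, y, z, w].
In Python, from workcell import r gives the robot as it stands. The module is installed in compiled form; this text tells all that it offers. Calls block until the motion is done:
- r.move_ptp(position, orientation): joint-space move of the TCP to a pose.
- r.move_l(position, orientation=None, feed=150, guard=None): straight line of the TCP; orientation=None keeps the orientation; feed is the mean speed in mm/s. With guard (N) it stops when the force on the tool has changed by that much, and returns True; else False.
- r.move_j(angles): joint-space move.
- r.move_gripper(opening): finger opening in mm; the grip force is fixed at half the most; returns when the fingers have stopped.
- r.wait(seconds).
- r.solve_ik(position, orientation): joint angles nearest the present ones, or None.
- r.read_state(): the state.
- r.read_camera(name): name is "side" or "top" or "wrist"; returns (picture, depth): 420x560x3 uint8, blue, green, red; 420x560 float32, mm along the optical axis (not along the pixel's ray), 0 where there is no reading.
- r.calibration(name): a dict with "camera_matrix" (3x3 intrinsics, pixels), "T" (4x4, takes a point from camera to world coordinates); the wrist camera has in their place "tool_from_camera" (4x4, takes a point from camera to tool coordinates, whose origin is the TCP and whose axes are the tool frame's). Camera axes: x right, y up, looking along -z (the intrinsics and any distortion apply to the point x, -y, -z); pixel columns grow to the right and rows downward; lengths in mm; the calibration is good to about 2 mm. A picture is of the moment at which its call begins: read the wrist's pose just before it. calibration takes no time and is no camera call.
A pose or a line that the arm cannot do raises r.Unreachable and nothing moves.
- r.hand_in(): hands the job in, once; it reports no verdict.
The state is a dict: "time_s": time; "q": joint angles; "qd": joint speeds; "joint_efforts": joint torques, N m; "ee_pos": TCP position; "tool_rot": TCP orientation; "ft_force": force on the tool from outside, world axes, zero at the start; "ft_torque": the same for the moment, N m; "width": finger opening in mm.
Only numpy, scipy, OpenCV 4.12 (cv2) and the standard library are available. Lean on these libraries where they do the work, as an engineer would, in place of code of your own. Each camera call takes 0.05 s, during which the arm holds its last target. There are 200 camera calls.

## Working session

There is one attempt and no reset: what is moved stays moved. The work goes in short steps, each a Python script; the robot and the scene stay as the last script left them, time stands still between calls to the robot, and variables do not carry over. Pictures are saved under pics/ and viewed, about 8 in all and at most 12, crops included, and the job is handed in when it is done.

```bash
mkdir -p pics; cat > h.py <<'E'
import numpy as np, cv2
from workcell import r
from scipy.spatial.transform import Rotation as R
def cam(n):
    s=r.read_state(); im,d=r.read_camera(n); c=r.calibration(n); K=np.array(c["camera_matrix"])
    if "T" in c: T=np.array(c["T"])
    else:
        T=np.eye(4); T[:3,:3]=R.from_quat(s["tool_rot"]).as_matrix(); T[:3,3]=s["ee_pos"]; T=T@np.array(c["tool_from_camera"])
    return im,d,K,T
def ray(u,v,K,T):
    p=np.linalg.inv(K)@[u,v,1]; d=T[:3,:3]@[p[0],-p[1],-p[2]]; return T[:3,3],d
def onz(u,v,z,K,T):
    o,d=ray(u,v,K,T); return o+d*(z-o[2])/d[2]
def pts(d,K,T):
    v,u=np.mgrid[:d.shape[0],:d.shape[1]]
    x=(u-K[0,2])/K[0,0]*d; y=(v-K[1,2])/K[1,1]*d
    P=np.stack([x,-y,-d],-1)@T[:3,:3].T+T[:3,3]; P[d==0]=np.nan; return P
E
python3 - <<'E'
from h import *
s=r.read_state(); print(s)
for n in("top","side"):
    im,d,K,T=cam(n); print(n,K.tolist(),T.round(2).tolist(),r.calibration(n).keys()); cv2.imwrite(f"pics/{n}0.png",im)
    np.savez(f"{n}0.npz",im=im,d=d,K=K,T=T)
print(r.calibration("wrist"), r.pinch_z)
E
```

```text
{'time_s': 0.0, 'q': array([-1.13701582e+00,  4.23819783e-01,  1.63064312e+00,  3.26785842e-05,
        1.08860782e+00, -1.90146133e-02]), 'qd': array([-0.00125172,  0.00054299,  0.00198776,  0.00117376,  0.00136214,
        0.00138282]), 'joint_efforts': array([ 1.28262636e-05, -5.44631732e+01, -2.73664856e+01,  6.43030135e-02,
        2.25366186e-02, -1.04359674e-04]), 'ee_pos': array([ 273.22491525, -561.523701  ,  221.93326425]), 'tool_rot': array([ 8.47781299e-01, -5.30345475e-01, -6.11071336e-04, -4.15900919e-04]), 'ft_force': array([-0.670369  ,  0.29419519,  0.79725273]), 'ft_torque': array([-0.03684496, -0.08181569, -0.0596975 ]), 'width': 87.88707425334714}
top [[470.0302528041336, 0.0, 273.1916549972483], [0.0, 470.0302528041336, 208.19673725849998], [0.0, 0.0, 1.0]] [[-0.0, 0.99, -0.16, 414.83], [-1.0, 0.0, 0.0, 6.74], [0.0, 0.16, 0.99, 1212.57], [0.0, 0.0, 0.0, 1.0]] dict_keys(['camera_matrix', 'T'])
side [[418.7246798791564, 0.0, 278.77145310986475], [0.0, 418.7246798791564, 212.0168649272859], [0.0, 0.0, 1.0]] [[0.99, 0.08, -0.09, 485.03], [-0.12, 0.67, -0.73, -760.15], [-0.0, 0.73, 0.68, 827.95], [0.0, 0.0, 0.0, 1.0]] dict_keys(['camera_matrix', 'T'])
{'camera_matrix': array([[311.55315195,   0.        , 280.81448092],
       [  0.        , 311.55315195, 212.6926716 ],
       [  0.        ,   0.        ,   1.        ]]), 'tool_from_camera': array([[ 9.99999855e-01,  1.78115662e-05,  5.38432227e-04,
         3.77015063e-01],
       [ 1.47280524e-04, -9.70417228e-01, -2.41434011e-01,
        -6.56925481e+01],
       [ 5.18203591e-04,  2.41434055e-01, -9.70417090e-01,
        -1.61878111e+02],
       [ 0.00000000e+00,  0.00000000e+00,  0.00000000e+00,
         1.00000000e+00]])} 18.700000000000003
```

View pics/top0.png

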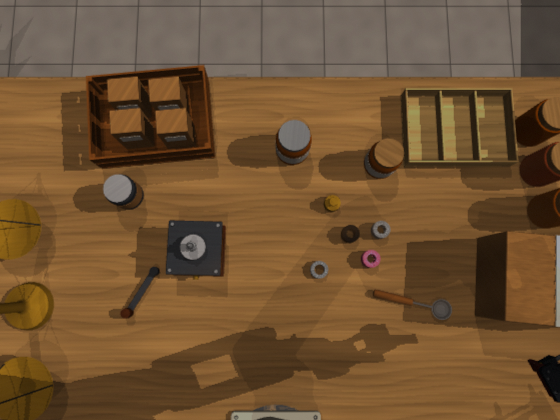

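View pics/side0.png

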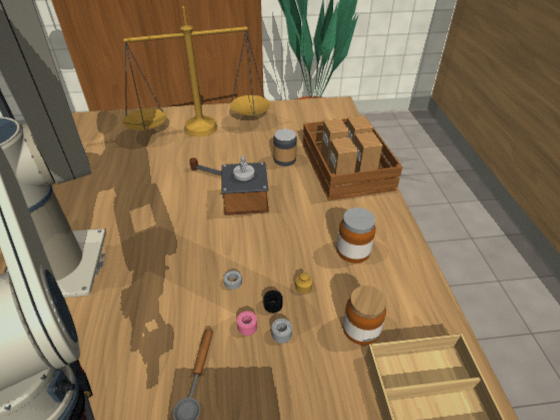

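The top view shows two grey rings at (381,229) and (319,269), a black ring at (350,234), a pink ring at (371,259) and the mill at (195,248). In the side view the grey rings are at (281,330) and (233,279). Next I'll measure their heights from depth.

```bash
python3 - <<'E'
from h import *
out=[]
for n,c in(("top",dict(A=(381,229),B=(319,269),black=(350,234),pink=(371,259),stud=(191,247))),("side",dict(A=(281,330),B=(233,279),stud=(243,165)))):
    z=np.load(n+"0.npz"); P=pts(z["d"],z["K"],z["T"])
    for k,(u,v) in c.items():
        w=P[v-16:v+17,u-16:u+17].reshape(-1,3); w=w[np.isfinite(w[:,2])]
        if k!="stud":
            w=w[(w[:,2]>8)]; zt=np.percentile(w[:,2],92); q=w[w[:,2]>zt-4]
        else:
            zt=w[:,2].max(); q=w[w[:,2]>zt-10]
        print(n,k,"top z",zt.round(1),"mid",((q.max(0)+q.min(0))/2).round(1),"ext",(q.max(0)-q.min(0)).round(1),len(q))
z=np.load("top0.npz"); P=pts(z["d"],z["K"],z["T"]); m=(abs(P[...,2]-88)<5); m[:215]=0;m[285:]=0;m[:,:160]=0;m[:,235:]=0
q=P[m]; print("deck",np.median(q[:,2]),cv2.minAreaRect(q[:,:2].astype(np.float32)))
a=cv2.resize(z["im"][195:290,300:410],None,fx=3.4,fy=3.4,interpolation=2)
s=np.load("side0.npz")["im"]; b=cv2.resize(s[255:350,215:305],None,fx=3.4,fy=3.4,interpolation=2)
cv2.imwrite("pics/crop1.png",np.hstack([a,b]))
E
```

```text
top A top z 32.1 mid [ 548.4 -270.6   32.6] ext [43.2 43.5  8.9] 145
top B top z 21.1 mid [ 448.3 -113.    21.1] ext [42.5 42.9  7.6] 96
top black top z 32.6 mid [ 538.2 -191.6   32.4] ext [43.2 43.5  7.5] 118
top pink top z 32.5 mid [ 475.2 -242.7   32.9] ext [42.6 43.2  8.8] 142
top stud top z 163.4 mid [499.2 193.2 158.7] ext [9.1 9.5 9.5] 15
side A top z 32.6 mid [ 549.2 -270.3   31.8] ext [43.8 44.6  6.3] 228
side B top z 20.8 mid [ 448.6 -113.5   19.9] ext [43.8 45.2  6.1] 149
side stud top z 159.9 mid [499.6 189.7 155.5] ext [8.5 8.3 8.9] 13
deck 87.4993744105991 ((498.6150207519531, 193.46310424804688), (130.3085174560547, 129.76763916015625), 88.27936553955078)
```

View pics/crop1.png

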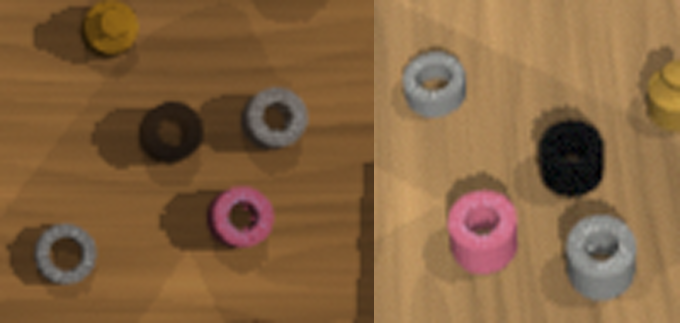

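Candidates for the nut, by top-view pixel:
- Grey A (381,229): top at z≈32, so this is the taller one.
- Grey B (319,269): z≈20, the collar.
- Black (350,234) and pink (371,259): look-alikes, excluded by colour.

I choose A at about (548.8,-270.5). I'll go above it and check from close up.

```bash
cat >> h.py <<'E'
def Q(a): return [np.cos(a/2),np.sin(a/2),0,0]
def st(msg=""):
    s=r.read_state(); print(msg,"t",round(s["time_s"],2),"p",s["ee_pos"].round(1),"q6",s["q"][5].round(2),"F",s["ft_force"].round(2),"M",s["ft_torque"].round(3),"w",round(s["width"],1)); return s
E
python3 - <<'E'
from h import *
r.move_ptp([548.8,-270.5,140],Q(0.663)); st()
im,d,K,T=cam("wrist"); cv2.imwrite("pics/w1.png",im)
P=pts(d,K,T); m=(abs(P[...,2]-30)<4)&(np.hypot(P[...,0]-548.8,P[...,1]+270.5)<35)
q=P[m]; (c,rad)=cv2.minEnclosingCircle(q[:,:2].astype(np.float32)); print(c,rad,np.median(q[:,2]),len(q)); v,u=np.where(m); print(u.mean(),v.mean())
E
```

```text
t 1.62 p [ 548.6 -271.2  140.2] q6 -1.14 F [ 0.05 -0.31  0.57] M [-0.001 -0.146 -0.002] w 88.2
(550.389404296875, -268.8304748535156) 22.25507354736328 29.732964073552466 1405
283.99715302491103 208.32953736654804
```

View pics/w1.png

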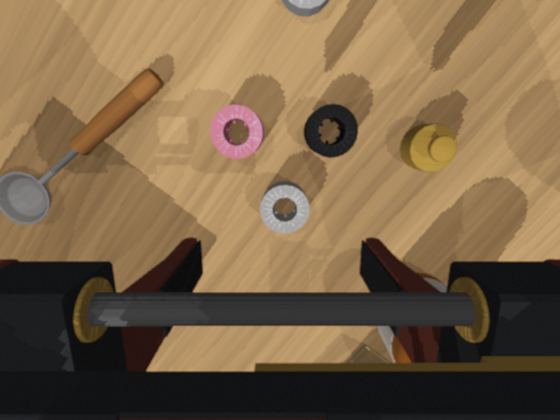

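The wrist view shows the silver nut with pins in its bore at (284,208), black at (330,130), pink at (237,131), and a jar at lower right. The choice is confirmed. I'll squeeze at two yaws so the nut is centred in the jaws, then lift.

```bash
python3 - <<'E'
from h import *
z=np.load("top0.npz"); P=pts(z["d"],z["K"],z["T"])
w=P[130:180,365:405].reshape(-1,3); w=w[w[:,2]>100]; print("jar",np.median(w,0))
a1,a2=np.radians([45,105])
x,y=549.8,-269.4
r.move_gripper(62)
r.move_ptp([x,y,60],Q(a1)); r.move_l([x,y,5.5],feed=80,guard=12); st("down")
r.move_gripper(30); st("sq1"); r.move_gripper(60)
r.move_l([x,y,5.5+1],Q(a2),feed=2); st("rot")
r.move_gripper(30); st("sq2")
r.move_l([x,y,60],feed=100); r.wait(.3); st("lift")
E
```

```text
jar [ 725.54127158 -275.7447614   109.61584467]
down t 3.52 p [ 549.9 -269.5    5.5] q6 -1.26 F [ 0.4  -1.21  0.79] M [ 0.038 -0.123 -0.042] w 62.3
sq1 t 3.95 p [ 550.1 -269.5    5.9] q6 -1.26 F [-0.31  0.23  4.28] M [ 0.095 -0.141 -0.01 ] w 43.8
rot t 5.63 p [ 549.8 -269.4    6.5] q6 -2.31 F [ 0.48 -0.58 -0.24] M [ 0.084 -0.116 -0.028] w 60.3
sq2 t 6.04 p [ 549.8 -269.4    6.5] q6 -2.31 F [-1.25 -0.82 -0.14] M [ 0.133 -0.108  0.024] w 43.5
lift t 7.03 p [ 549.5 -269.2   59.4] q6 -2.31 F [-0.43 -0.5  -2.67] M [ 0.091 -0.104  0.019] w 43.7
```

```bash
python3 - <<'E'
from h import *
x,y=499,192.8
r.move_l([549.8,-269.4,240],feed=250)
V=[]
for i,a in enumerate([2.77,0.0]):
    r.move_ptp([x,y,272],Q(a)); r.wait(.2); s=st()
    im,d,K,T=cam("wrist"); P=pts(d,K,T); V.append(im)
    np.savez(f"m{i}.npz",im=im,d=d,K=K,T=T)
    rr=np.hypot(P[...,0]-x,P[...,1]-y)
    m=(rr<9)&(P[...,2]>138)&(P[...,2]<175); q=P[m]
    if len(q):
        print("stud top",np.percentile(q[:,2],98).round(1),len(q))
        for lo,hi in((138,148),(148,154),(154,170)):
            w=q[(q[:,2]>lo)&(q[:,2]<hi)]
            if len(w): print(lo,((w.max(0)+w.min(0))/2).round(1),(w.max(0)-w.min(0)).round(1),len(w))
    m=(rr<40)&(rr>13)&(P[...,2]>94)&(P[...,2]<125); q=P[m]
    if len(q): print("cap",np.percentile(q[:,2],[5,25,50,75,95]).round(1),cv2.minEnclosingCircle(q[:,:2].astype(np.float32)))
    m=(rr<100)&(abs(P[...,2]-87.5)<3); q=P[m]
    print("deck",np.median(q[:,2]),cv2.minAreaRect(q[:,:2].astype(np.float32)))
cv2.imwrite("pics/m.png",cv2.resize(np.hstack(V),(800,300)))
E
```

```text
t 9.79 p [499.3 192.1 271.9] q6 -2.42 F [ 1.08 -0.65 -0.52] M [ 0.103 -0.019  0.066] w 43.4
stud top 160.0 211
138 [499.6 190.6 143. ] [16.1  9.2  9.8] 70
148 [500.7 194.8 151.1] [12.5 12.1  5.6] 68
154 [500.6 195.  157.4] [9.2 8.7 6.6] 73
cap [106.9 108.  108.5 109.  109.8] ((500.6854248046875, 194.51272583007812), 29.792329788208008)
deck 87.72645064775256 ((500.64263916015625, 194.63546752929688), (129.37130737304688, 129.85133361816406), 88.50946807861328)
 t 12.4 p [499.  192.8 272. ] q6 0.35 F [ 0.41  0.73 -2.24] M [-0.075 -0.056 -0.011] w 43.9
stud top 160.2 188
138 [498.9 194.2 142.9] [16.5 14.8  9.6] 45
148 [500.3 195.5 151.7] [11.2 12.5  4.4] 62
154 [500.3 195.9 157.6] [9.2 9.3 7.1] 81
cap [107.1 108.  108.5 109.  109.7] ((500.166748046875, 195.77455139160156), 29.757431030273438)
deck 87.73828446233145 ((500.0785217285156, 195.91201782226562), (129.09620666503906, 129.92393493652344), 88.43082427978516)
```

View pics/m.png

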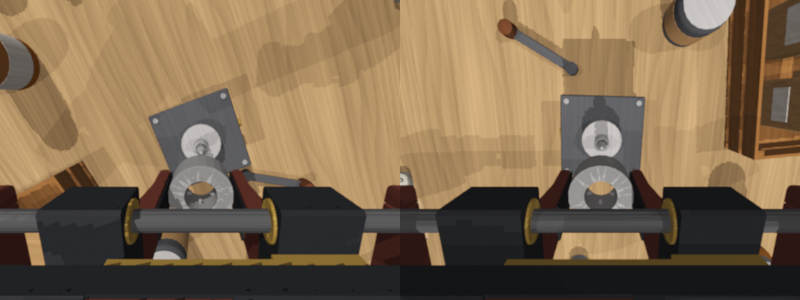

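Both views show the stud, cap and the held nut, with the nut level at about (200,188) and (600,188). The stud axis is about (500.5,195.2), the cap top about 108.5 and the tip 160. Next is the nut's centre in the tool frame.

```bash
python3 - <<'E'
from h import *
from scipy.optimize import least_squares
for i in(0,1):
    z=np.load(f"m{i}.npz"); P=pts(z["d"],z["K"],np.array(r.calibration("wrist")["tool_from_camera"]))
    m=(np.hypot(P[...,0],P[...,1])<30)&(P[...,2]>-32)&(P[...,2]<-15); m[:, :200]=0
    q=P[m]; h=np.round(q[:,2]); v,c=np.unique(h,return_counts=True); print(dict(zip(v,c)))
    zt=np.median(q[:,2][q[:,2]<np.percentile(q[:,2],60)]); t=q[abs(q[:,2]-zt)<1.5]
    # outer edge (angle bins, farthest)
    c0=np.array([0,0.])
    d=t[:,:2]; ang=np.arctan2(*d.T[::-1]); rad=np.hypot(*d.T); E=[]
    for b in np.arange(-np.pi,np.pi,.15):
        k=(ang>b)&(ang<b+.15)
        if k.any(): E.append(d[k][rad[k].argmax()])
    E=np.array(E); E=E[np.hypot(*E.T)>18]
    f=least_squares(lambda p:np.hypot(E[:,0]-p[0],E[:,1]-p[1])-22,[0,0],loss="soft_l1"); print("ztop",zt,"centre",f.x.round(2),len(E),"tool y range",E.min(0),E.max(0))
E
```

```text
{np.float64(-32.0): np.int64(26), np.float64(-31.0): np.int64(47), np.float64(-30.0): np.int64(42), np.float64(-29.0): np.int64(44), np.float64(-28.0): np.int64(44), np.float64(-27.0): np.int64(44), np.float64(-26.0): np.int64(36), np.float64(-25.0): np.int64(104), np.float64(-24.0): np.int64(1171), np.float64(-23.0): np.int64(1775), np.float64(-22.0): np.int64(357), np.float64(-21.0): np.int64(98), np.float64(-20.0): np.int64(110), np.float64(-19.0): np.int64(115), np.float64(-18.0): np.int64(108), np.float64(-17.0): np.int64(108), np.float64(-16.0): np.int64(124), np.float64(-15.0): np.int64(59)}
ztop -23.613189511849555 centre [ 0.16 -0.3 ] 29 tool y range [-27.66276409 -22.07840961] [27.75804449  9.2447549 ]
{np.float64(-32.0): np.int64(21), np.float64(-31.0): np.int64(49), np.float64(-30.0): np.int64(49), np.float64(-29.0): np.int64(48), np.float64(-28.0): np.int64(38), np.float64(-27.0): np.int64(42), np.float64(-26.0): np.int64(45), np.float64(-25.0): np.int64(105), np.float64(-24.0): np.int64(1088), np.float64(-23.0): np.int64(1838), np.float64(-22.0): np.int64(374), np.float64(-21.0): np.int64(96), np.float64(-20.0): np.int64(107), np.float64(-19.0): np.int64(112), np.float64(-18.0): np.int64(110), np.float64(-17.0): np.int64(115), np.float64(-16.0): np.int64(110), np.float64(-15.0): np.int64(61)}
ztop -23.580417748554993 centre [ 0.26 -0.23] 29 tool y range [-27.76507198 -22.1314221 ] [27.55266816  8.98169271]
```

```bash
python3 - <<'E'
from h import *
S=[500.5,195.2]
r.move_ptp(S+[190],Q(2.77)); st()
print(r.move_l(S+[143],feed=60,guard=8)); st("pre")
print(r.move_l(S+[128],feed=12,guard=6)); st("contact"); r.wait(.2); st()
E
```

```text
t 14.8 p [500.6 195.2 190.1] q6 -2.42 F [-0.26 -0.61 -1.67] M [ 0.168 -0.146  0.015] w 43.7
False
pre t 15.73 p [500.8 195.3 143.2] q6 -2.42 F [-0.25 -0.16 -1.85] M [ 0.139 -0.05   0.04 ] w 43.9
True
contact t 16.45 p [500.5 195.2 135.5] q6 -2.42 F [0.04 0.22 2.83] M [ 0.178 -0.139  0.065] w 43.4
 t 16.65 p [500.4 195.2 135.5] q6 -2.42 F [ 0.28 -0.27  3.32] M [ 0.273 -0.243  0.059] w 43.4
```

Contact at a nut mid of about 144, 16 mm below the tip, which fits. Now I'll turn clockwise in small steps, following the lead with a light force correction.

```bash
cat >> h.py <<'E'
S=[500.5,195.2]
def turn(a,z,n,da,Ft=0.5,k=0.12,lead=24/(2*np.pi),stopM=9,feed=4):
    for i in range(n):
        s=r.read_state(); f=s["ft_force"]; M=s["ft_torque"]
        e=np.clip(f[2]-Ft,-6,8)
        dz=-lead*da+k*e if abs(e)>1.5 else -lead*da
        dz=np.clip(dz,-2*lead*da,1.0)
        a-=da; z+=dz
        r.move_l(S+[z],Q(a),feed=max(feed*abs(dz)/(lead*da),0.3))
        s=r.read_state(); f=s["ft_force"]; M=s["ft_torque"]
        print(f"a {a:.2f} z {z:.2f} t {s['time_s']:.1f} q6 {s['q'][5]:.2f} F {f.round(1)} M {M.round(2)} w {s['width']:.1f}")
        if np.hypot(f[0],f[1])>15 or f[2]>20 or f[2]<-20 or abs(M[2])>stopM: print("STOP"); break
    return a,z
E
python3 - <<'E'
from h import *
turn(2.77,135.5,8,0.2)
E
```

```text
a 2.57 z 135.07 t 17.0 q6 -2.22 F [-1.  -0.7  7.7] M [-0.05  0.17 -0.05] w 43.5
a 2.37 z 135.17 t 17.4 q6 -2.02 F [-1.2 -0.   4.3] M [ 0.16  0.06 -0.04] w 43.7
a 2.17 z 134.86 t 17.7 q6 -1.83 F [-0.2  0.1  3.1] M [0.19 0.03 0.  ] w 44.0
a 1.97 z 134.40 t 18.1 q6 -1.63 F [-0.1  0.9  0.6] M [ 0.17 -0.04  0.02] w 43.3
a 1.77 z 133.64 t 18.4 q6 -1.43 F [-0.1  0.1  0.2] M [ 0.18 -0.05 -0.03] w 43.5
a 1.57 z 132.87 t 18.8 q6 -1.23 F [-0.5  0.6 -2.1] M [ 0.19 -0.1  -0.04] w 43.6
a 1.37 z 131.80 t 19.1 q6 -1.03 F [-0.3  0.4  1.2] M [ 0.15 -0.04 -0.01] w 43.3
a 1.17 z 131.03 t 19.5 q6 -0.83 F [-0.4  0.8  2.2] M [ 0.1   0.05 -0.07] w 43.8
```

```bash
python3 - <<'E'
from h import *
turn(1.17,131.03,16,0.2)
E
```

```text
a 0.97 z 130.47 t 19.8 q6 -0.63 F [-0.5  0.   1.1] M [ 0.14  0.   -0.02] w 43.6
a 0.77 z 129.71 t 20.2 q6 -0.43 F [-1.1  1.2  1.5] M [ 0.14  0.03 -0.02] w 43.6
a 0.57 z 128.95 t 20.5 q6 -0.23 F [-1.1  0.3  0.9] M [ 0.14  0.02 -0.04] w 43.8
a 0.37 z 128.18 t 20.9 q6 -0.03 F [-0.   1.4 -0. ] M [ 0.11  0.   -0.  ] w 43.3
a 0.17 z 127.42 t 21.2 q6 0.17 F [-0.9  1.4  0.9] M [ 0.04 -0.02  0.02] w 43.5
a -0.03 z 126.65 t 21.6 q6 0.37 F [ 0.1  0.4 -0.9] M [ 0.11 -0.02  0.01] w 44.2
a -0.23 z 125.89 t 21.9 q6 0.57 F [-0.3  1.8  0.4] M [ 0.15  0.04 -0.01] w 43.3
a -0.43 z 125.13 t 22.3 q6 0.77 F [-0.7  1.2  0.5] M [ 0.08 -0.05  0.01] w 43.6
a -0.63 z 124.36 t 22.6 q6 0.97 F [ 0.4  0.7 -0.5] M [ 0.15 -0.01 -0.06] w 43.5
a -0.83 z 123.60 t 23.0 q6 1.17 F [-0.4 -0.6 -0.8] M [ 0.03  0.02 -0.03] w 43.9
a -1.03 z 122.83 t 23.3 q6 1.37 F [ 0.1  1.3 -0.4] M [ 0.12  0.02 -0.02] w 43.3
a -1.23 z 122.07 t 23.7 q6 1.57 F [-0.1  1.   0.3] M [ 0.08  0.01 -0.09] w 43.7
a -1.43 z 121.31 t 24.0 q6 1.77 F [-0.8  0.8 -0.3] M [ 0.13  0.05 -0.05] w 44.0
a -1.63 z 120.54 t 24.4 q6 1.97 F [-0.3 -0.1  0.5] M [0.11 0.02 0.02] w 43.5
a -1.83 z 119.78 t 24.7 q6 2.17 F [ 0.2  0.7 -0.5] M [0.1  0.02 0.01] w 43.6
a -2.03 z 119.01 t 25.1 q6 2.37 F [0.1 0.3 0.2] M [0.07 0.01 0.03] w 43.4
```

Turned 4.8 rad smoothly, and z follows the lead. Now I'll regrip and look at the nut from above.

```bash
python3 - <<'E'
from h import *
r.move_gripper(62); st("open")
r.move_l(S+[215],feed=150); r.move_ptp(S+[215],Q(1.2)); r.wait(.2); st()
im,d,K,T=cam("wrist"); cv2.imwrite("pics/n1.png",im); P=pts(d,K,T)
rr=np.hypot(P[...,0]-S[0],P[...,1]-S[1])
q=P[(rr<26)&(P[...,2]>128)&(P[...,2]<150)&(rr>12)]
print("nut top",np.percentile(q[:,2],[10,50,90]).round(1),cv2.minEnclosingCircle(q[:,:2].astype(np.float32)))
A=np.c_[q[:,:2]-S,np.ones(len(q))]; print("plane",np.linalg.lstsq(A,q[:,2],rcond=None)[0])
q=P[(rr<32)&(rr>24)&(P[...,2]>100)&(P[...,2]<116)]; print("cap",np.percentile(q[:,2],[10,50,90]),len(q)); q=P[(rr<90)&(abs(P[...,2]-87.5)<3)]; print("deck",np.median(q[:,2]))
q=P[(rr<7)&(P[...,2]>140)]; print("tip",np.nanpercentile(q[:,2],98))
E
```

```text
open t 25.59 p [500.5 195.2 119. ] q6 2.38 F [0.13 0.48 0.61] M [ 0.046 -0.001  0.045] w 62.3
 t 29.3 p [500.5 195.2 215. ] q6 -0.85 F [ 0.35  0.52 -0.58] M [ 0.106 -0.131 -0.013] w 61.9
nut top [141.  142.2 143.2] ((500.47393798828125, 195.11575317382812), 22.318199157714844)
plane [ 4.12996001e-02 -1.80934769e-02  1.41837828e+02]
cap [106.97816839 108.29981563 109.32346066] 821
deck 87.70014611598393
tip 160.2813686663375
```

View pics/n1.png

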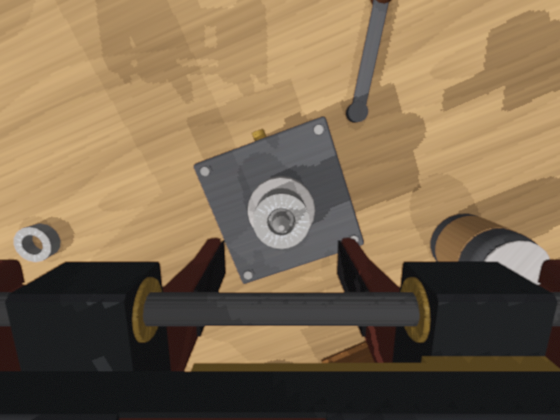

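The nut sits level on the thread, top at about 142 and bottom about 3.7 mm above the cap (108.4). I'll regrip and turn, averaging force and torque, to find the cap contact (expected near 0.95 rad).

```bash
cat >> h.py <<'E'
def avg(n=8):
    f=[];m=[]
    for _ in range(n):
        s=r.read_state(); f.append(s["ft_force"]); m.append(s["ft_torque"]); r.wait(.02)
    return np.mean(f,0),np.mean(m,0)
def turn2(a,z,n,da,lead=24/(2*np.pi)):
    for i in range(n):
        a-=da; z-=lead*da; r.move_l(S+[z],Q(a),feed=4)
        f,M=avg(); print(f"a {a:.2f} z {z:.2f} F {f.round(1)} M {M.round(3)}")
        if abs(f[2])>14 or abs(M[2])>.45: print("STOP"); break
    return a,z
E
python3 - <<'E'
from h import *
r.move_l(S+[118.6],feed=150,guard=10); st("down")
print("free",avg()); r.move_gripper(30); st("grip"); print("held",avg())
turn2(1.2,118.6,6,0.15); st()
E
```

```text
down t 30.14 p [501.  195.4 119.1] q6 -0.85 F [-0.66  0.24 -0.2 ] M [ 0.007 -0.165 -0.011] w 62.3
free (array([0.03025593, 0.4706836 , 0.64095137]), array([ 0.03078799, -0.13783511, -0.00154389]))
grip t 30.71 p [500.7 195.2 118.9] q6 -0.85 F [-0.69 -1.27  2.25] M [ 0.031 -0.084 -0.031] w 43.8
held (array([-0.34336477, -0.5887879 ,  3.27464286]), array([-0.00397026, -0.07298466, -0.01596265]))
a 1.05 z 118.03 F [ 0.4 -0.5  3.7] M [-0.051 -0.15  -0.058]
a 0.90 z 117.45 F [-0.  -0.8  5.1] M [-0.097 -0.146 -0.053]
a 0.75 z 116.88 F [ 0.1 -0.7  5.4] M [-0.118 -0.115 -0.093]
a 0.60 z 116.31 F [-0.2 -0.3  5.4] M [-0.112 -0.139 -0.099]
a 0.45 z 115.74 F [ 0.  -0.6  5.5] M [-0.144 -0.088 -0.072]
a 0.30 z 115.16 F [-0.2 -0.8  6. ] M [-0.145 -0.086 -0.06 ]
 t 33.44 p [500.6 195.3 115.3] q6 0.04 F [-0.03 -0.08  6.18] M [-0.151 -0.104 -0.097] w 43.8
```

```bash
python3 - <<'E'
from h import *
z=115.16
for i in range(3):
    f,M=avg()
    if f[2]<1.5: break
    z+=0.4; r.move_l(S+[z],feed=4)
f,M=avg(); print("z",z,f.round(1),M.round(3))
turn2(0.30,z,6,0.1); st()
E
```

```text
z 115.96000000000001 [ 0.3 -0.1 -1.2] [-0.011 -0.136 -0.   ]
a 0.20 z 115.58 F [-0.1  0.1 -1.5] M [-0.037 -0.08  -0.012]
a 0.10 z 115.20 F [ 0.2  0.  -1.3] M [-0.045 -0.038 -0.021]
a -0.00 z 114.81 F [-0.1 -0.3 -0.5] M [-0.062 -0.074 -0.013]
a -0.10 z 114.43 F [0.1 0.2 0.7] M [-0.047 -0.114 -0.009]
a -0.20 z 114.05 F [0.6 0.4 1.9] M [-0.043 -0.161  0.001]
a -0.30 z 113.67 F [0.6 0.1 2.9] M [-0.082 -0.199  0.021]
 t 36.77 p [500.7 195.2 113.8] q6 0.65 F [ 0.06 -0.07  2.64] M [-0.083 -0.215 -0.002] w 43.4
```

Fz rises at about 3 N per mm from a≈0.07, so that is the cap contact and it matches the expected height. I'll go to a≈-0.75 (an eighth more), ease off, release and check.

```bash
cat >> h.py <<'E'
def look(name):
    r.wait(.2); im,d,K,T=cam("wrist"); cv2.imwrite(f"pics/{name}.png",im); P=pts(d,K,T)
    rr=np.hypot(P[...,0]-S[0],P[...,1]-S[1])
    q=P[(rr<26)&(P[...,2]>128)&(P[...,2]<146)&(rr>12)]
    A=np.c_[q[:,:2]-S,np.ones(len(q))]; print("nut top",np.median(q[:,2]),"plane",np.linalg.lstsq(A,q[:,2],rcond=None)[0].round(3),cv2.minEnclosingCircle(q[:,:2].astype(np.float32)))
    q=P[(rr<29)&(rr>24)&(P[...,2]>98)&(P[...,2]<116)]; print("cap",np.median(q[:,2]),len(q)); q=P[(rr<90)&(abs(P[...,2]-87.5)<3)]; print("deck",np.median(q[:,2]))
E
python3 - <<'E'
from h import *
a,z=turn2(-0.30,113.67,3,0.15)
r.move_l(S+[z+.4],feed=4); print("eased",avg())
r.move_l(S+[z+.8],feed=4); print("eased",avg())
r.move_gripper(62); st("open"); r.move_l(S+[215],feed=150); st(); look("n2")
E
```

```text
a -0.45 z 113.10 F [0.1 0.1 4.5] M [-0.077 -0.105 -0.031]
a -0.60 z 112.52 F [ 0.4 -0.1  5.6] M [-0.107 -0.033 -0.044]
a -0.75 z 111.95 F [-0.1 -0.   7. ] M [-0.129  0.01  -0.054]
eased (array([0.07568502, 0.19409621, 5.24372854]), array([-0.09728583, -0.08420498, -0.03481408]))
eased (array([1.5774073 , 0.34075022, 3.65661464]), array([-0.03284908, -0.25574779, -0.009022  ]))
open t 39.35 p [500.3 195.1 112.6] q6 1.1 F [-0.26 -0.17 -0.33] M [ 0.002 -0.034  0.02 ] w 62.1
 t 40.18 p [500.  195.  214.3] q6 1.1 F [ 0.3  -1.01 -0.36] M [0.031 0.006 0.018] w 62.0
nut top 136.26281474237553 plane [-1.20000e-02 -1.10000e-02  1.36152e+02] ((501.0567932128906, 195.8173065185547), 22.3476619720459)
cap 106.24462401879526 655
deck 87.75919659430332
```

The released nut is level: bottom 106.2 and cap 106.2, about 2.15 mm compressed or 6.5 N. It rose through the thread play when released, so this is the low edge of the window. I'll regrip and give it about 0.3 rad more for roughly 10 N.

```bash
python3 - <<'E'
from h import *
a=-0.75; z=112.8
r.move_l(S+[z],feed=150,guard=10); r.move_gripper(30); print("held",avg())
a,z=turn2(a,z,3,0.1)
r.move_gripper(62); st("open"); r.move_l(S+[215],feed=150); st(); look("n3"); r.wait(1); look("n4")
E
```

```text
held (array([-0.56255034,  0.74523237,  4.00407383]), array([ 0.10913121,  0.08384773, -0.01248944]))
a -0.85 z 112.42 F [-0.8  0.4  6. ] M [ 0.04   0.122 -0.066]
a -0.95 z 112.04 F [-0.6 -0.2  6.4] M [ 0.011  0.118 -0.077]
a -1.05 z 111.65 F [-0.8 -0.3  6.8] M [-0.028  0.152 -0.085]
open t 43.49 p [500.4 195.1 111.5] q6 1.4 F [ 0.92 -0.14  0.13] M [ 0.026 -0.    -0.003] w 62.0
 t 44.33 p [499.9 195.  214.3] q6 1.4 F [-0.49 -0.08 -0.43] M [-0.049 -0.032 -0.03 ] w 62.1
nut top 135.27639156927634 plane [-1.20000e-02 -9.00000e-03  1.35188e+02] ((501.398681640625, 195.49424743652344), 22.27873992919922)
cap 105.24853861725288 644
deck 87.79942400813201
nut top 135.25313354432015 plane [-1.20000e-02 -9.00000e-03  1.35152e+02] ((501.25390625, 195.71218872070312), 22.253448486328125)
cap 105.26570636868365 641
deck 87.81571996724324
```

View pics/n4.png

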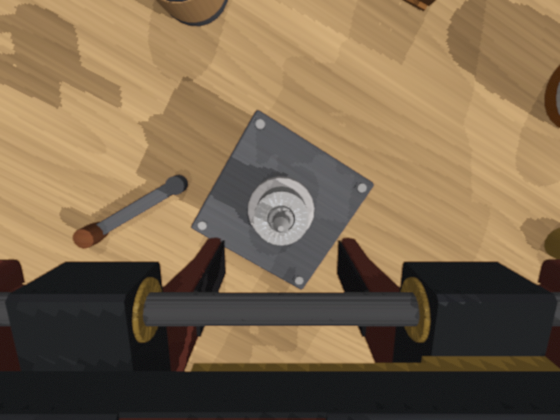

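The nut at (281,220) sits level on the cap, which is compressed about 3.15 mm (roughly 9.5 N). It held still for 1 s and the gripper is clear, so I'm handing in.

```bash
python3 -c "
from h import *
r.hand_in(); st()"
```

```text
the job is handed in; nothing more can be done
the job is handed in; nothing more can be done
```

The nut is back on the stud, screwed down onto the sprung cap and released. I handed the job in at about 46 s of the 72 s allowed.

- **Part choice:** I took the taller grey ring (top at about 30 mm). The collar measured about 20 mm, and the black and pink look-alikes were ruled out by colour.
- **Turning:** The nut went on in two grips. The cap started to push back where the images said it would, at about 3 N per mm.
- **Correction:** After the eighth of a turn, letting go let the nut rise through the thread play. That left only about 2.15 mm of compression (6.5 N), the low edge of the 6 to 20 N window. I regripped and gave it about 0.3 rad more, so it was turned 1.1 rad (0.18 turn) past first contact. Part of that only took up the play.
- **Last check:** The cap is down about 3.15 mm, from 108.4 to 105.25 mm, which is roughly 9.5 N. The nut is level on it and had not moved after one second. The gripper was open and well above it.
- **Not confirmed:** The final load is worked out from cap height and the given spring rate, not from a direct force reading. I did not take a final picture of the other items on the counter, but no unexpected contact showed in the forces.

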